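# Prop the printing screen up on its kick leg

### The arm

A 7-joint arm with a two-finger parallel gripper is mounted at the origin on a cart in front of the work surface, level with it; the furniture and walls round the work are solid. World frame = base frame: x ahead of the robot, y to its left, z up, the work surface at z = 0. Lengths are in m, angles in rad, forces in N, time in s.
With the tool pointing down it reaches from about 0.4 to 0.875 m from the base axis. Payload 6.5 kg.
Tool frame: the origin (TCP) lies at the very end of the fingers, on their centre line; the grasp point (between the pads) lies robot.grip_depth behind it (robot.grip_depth is the distance from the TCP to the grasp point, in m); y points along the fingers, x is the direction in which the jaws open and shut, and the axes are right-handed (so a half turn about y gives the same grasp; the last joint's range is limited). The gripper opens to 85 mm and grips with 20 to 120 N. Pads are 22 mm wide; open, the fingers measure 114 mm over their backs; the gripper's body (76 mm by 85 mm) begins 54 mm behind the grasp point. The pads swing forward as they close: fully open they stand 13 mm farther back than shut.
Start: joints at [1.279, 0.536, -0.004, 1.538, 0.003, 1.067, -0.071], TCP at [0.146, -0.633, 0.198] pointing down, gripper open.
Joint ranges: [-2.7, 2.7], [-0.37, 2.16], [-1.27, 1.26], [0.24, 2.4], [-1.31, 4.45], [0.19, 1.91], [-2.76, 2.76]. Speed limits (rad/s): [2.39, 2.39, 3.14, 3.14, 3.14, 3.14, 3.14].

### API

Orientations are given as a rotation vector (axis times angle).
In Python, from cell import robot gives the robot as it stands.
- The arm moves only by the tool arm_command, never from a script. Its argument "motion" is a list that holds one entry, the list of rows, each a list of 6 numbers: the shift along the tool's x, y, z in m, then the turn, a rotation vector about the tool's x, y, z in rad. In form: [[[tx, ty, tz, ax, ay, az], ...]]. A call has 1 to 12 rows; each row shifts and turns the commanded pose from where the row before left it, along the tool's axes as they then stand; what a row does not reach is not made up. A row lasts 1/12 s, in which the tool goes at most 41.7 mm and 7.16 degrees, less where a joint would pass 70% of its speed; a pose out of reach is approached as far as the arm can. A call is refused whole if a number of a shift passes 0.0417 or a number of a turn 0.125, either way. A call with a gripper value outside its range is refused whole. "fingers" is the closure, from 0 (fully open) to 1 (shut), set as the call begins (left out, the last holds). The fingers move at their own pace and stop on an object; "force" is the grip in N (left out, the last holds). Time passes only in rows, so rows that do not move let the fingers close. It gives the time, the measured TCP pose, the force and the opening at its end, in the units of the state.
- robot.state(): the state, without advancing time (a new reading comes with each control period).
- robot.get_image(name): name is "scene" or "top" or "wrist"; returns the picture (420x560x3 uint8, red, green, blue); there is no depth.
- robot.camera_params(name): a dict with "mtx" (3x3 intrinsics, pixels), "rvec" (rotation vector, rad) and "tvec" (3), from world to camera coordinates, as OpenCV has them. Camera axes: x right, y down, z forward; pixel columns grow to the right and rows downward; lengths in m; the calibration is good to about 2 mm. A picture is of the moment at which its call begins: read the wrist's pose just before it. camera_params takes no time and is no camera call; for the wrist camera it gives the pose at the moment of the call.
- robot.hand_in(): hands the job in, once; it reports no verdict.
The state is a dict: "t": time; "joint_positions": joint angles; "dq": joint speeds; "tau": joint torques, N m; "tcp_pos": TCP position; "orientation": TCP orientation; "wrist_force": force on the tool from outside, world axes, zero at the start; "torque": the same for the moment, N m; "finger_gap": opening from 0.0 (shut) to 1.0 (fully open).
Only numpy, scipy, OpenCV 4.12 (cv2) and the standard library are available. Lean on these libraries where they do the work, as an engineer would, in place of code of your own. Each camera call takes 0.05 s, during which the arm holds its last target.

### The job

Prop the screen of the bench press open on its kick leg: lift the screen by its bar until the leg has room to swing, push the leg's peg across until the leg snaps out to its other stop, then lower the screen by the bar until the leg's foot really stands on the steel plate, and let go. Feel your way: do not force the leg against its stop, do not press hard on the foot, and leave everything else where it is.

Things in the scene. Friction and masses are not known exactly. Their poses are not given: they have to be found in the camera images.
- press: The bench screen press, fixed to the table: a plywood board 420 (x) x 400 (y) x 18 mm with two hinge clamps at its far edge that carry the screen. Origin: centre of the board's underside; x points away from the free edge towards the hinges, y to the left, z up. The press stands at different places and turned by up to 0.15 rad. The hinge axis of the screen runs along the press's y, 170 mm towards +x from this origin and 42 mm above the table.
- screen (a joint): Angle of the screen, rad: 0 lies flat on the board, grows as the free (robot-side) edge is raised, at most 0.70. The screen is a wooden frame 300 mm from hinge axis to front face, 360 mm wide, rails 34 mm wide and 40 mm high. Stiff hinges hold it where it is left (it sinks less than 0.001 rad/s): raising takes about 10 N at the bar, lowering 2 to 5 N downward. The leg needs the screen at 0.40 or more to swing free of the plate; 0.5 is comfortable.
- lift_bar (a point): Middle of the lifting bar on top of the screen's front rail: a round wooden bar, 14 mm thick, 100 mm long, along the press's y, on two steel posts 88 mm apart; 35 mm free below it. Relative to the hinge axis, with the screen flat: 283 mm towards -x, 50 mm towards -y, 62 mm up; it moves on an arc about the hinge axis. It turns easily between fingers that pinch it from the front and back.
- kick_leg (a joint): Angle of the sprung kick leg on the screen's front face, rad: 0 folded along the rail (pointing to the press's -y), 1.675 out at its other stop (pointing down from the screen). It turns about an axis square to the front face. A spring strut holds it at either stop; dead centre is at 0.84, beyond that it snaps out by itself.
- leg_pivot (a point): Pivot of the kick leg, 21 mm in front of the screen's front face, 90 mm left (+y) of the press's middle.
- kick_peg (a point): Middle of the kick peg: a black round peg 14 mm thick, 37 mm long, pointing out of the front face towards the robot, at the end of the leg's short arm, 60 mm from the leg pivot. Folded, it stands straight above the pivot (square to the screen); it is pushed towards the press's -y, on an arc round the pivot, and at the out stop it lies 60 mm to the -y side of the pivot. The push takes about 8 N at first, falling to nothing at dead centre.
- leg_plate: The steel leg itself, with its short arm and peg. Origin on the leg pivot. At joint 0 its axes are the screen's: long arm along -y, short arm along +z, peg along -x. The long arm ends in a rubber screw foot of 18 mm diameter, about 129 mm from the pivot; the foot has been screwed in or out by up to 10 mm, which is not measured. Leg and foot bear 20 N without harm, so push and press no harder.
- foot_pad: Steel plate 70 x 80 x 3 mm on the press board, on which the foot stands. Origin: centre of its underside, at the board's top. With the foot on it the screen stands at about 0.32 rad (0.29 to 0.35, depending on the screw foot).
- round_jar: Small ink jar with black lid, 55 mm wide, 55 mm high, standing on the near right corner of the press board; stays where it is. Origin: centre of its underside.
- squeegee: Hand squeegee, wooden stock, 118 x 200 x 25 mm, lying on the table to the right of the press; stays. Origin: centre of its underside.
- brush: Flat paint brush 31 x 178 x 12 mm on the table to the left; stays. Origin: centre of its underside.
- tape_roll: Roll of masking tape, 104 mm across, 25 mm high, lying flat on the left; stays. Origin: centre of its underside.
- white_jar: Small ink jar with white lid, 55 mm wide, 55 mm high, at the front right; stays. Origin: centre of its underside.

How it is judged:
By the outcome, as a careful person would: the job done as asked, in the order asked, and still so for the second after the job is handed in, with the robot touching nothing.
It also fails if it takes over 70 s, if anything falls off the work surface, if the arm or the gripper's body presses on something with over 40 N, if the wrist force passes 120 N, or if a joint passes its speed limit or range.

## Working session

There is one attempt and no reset: what is moved stays moved. The work goes in short steps, Python scripts to look and compute and a tool call to move; the robot and the scene stay as the last step left them, time stands still between calls to the robot, and variables do not carry over. Pictures are saved under pics/ and viewed, and the job is handed in when it is done.

Besides the shell and the picture viewer there is one more tool, called after "Emit:" as name(argument=value, ...) on one line, values as JSON. arm_command: Moves the arm, as the interface text tells. Its arguments: {"type":"object","properties":{"motion":{"type":"array","items":{"type":"array","items":{"type":"array","items":{"type":"number"}}}},"fingers":{"type":"number"},"force":{"type":"number"}},"required":["motion"]}

```bash
ls; mkdir -p pics
python3 - <<'E'
from cell import robot
import cv2,numpy as np
print(robot.state(), robot.grip_depth)
for n in ["scene","top","wrist"]:
    p=robot.camera_params(n); print(n,p)
    cv2.imwrite(f"pics/{n}0.png",robot.get_image(n)[:,:,::-1])
E
```

```text
pics
{'t': 0.0, 'joint_positions': array([ 1.27878816,  0.53721155, -0.00445378,  1.53886155,  0.00261309,
        1.06730055, -0.07121958]), 'dq': array([-1.64930527e-04,  9.63088248e-04, -2.93704089e-04, -2.28321807e-04,
        4.42579753e-04, -4.17277750e-04,  9.15456677e-05]), 'tau': array([-4.11756519e-04, -5.83410001e+01,  1.04810648e+00, -2.59098655e+01,
        1.21570216e-02,  9.64291685e-03,  2.44806125e-05]), 'tcp_pos': array([ 0.14535941, -0.63282887,  0.19728811]), 'orientation': array([-1.30658154,  1.04227365, -1.03982011]), 'wrist_force': array([ 0.15023699,  0.50030419, -0.25366558]), 'torque': array([-0.02481711, -0.03887865, -0.00605959]), 'finger_gap': 1.0012324568980413} 0.0187
scene {'mtx': array([[445.44522028,   0.        , 282.10734588],
       [  0.        , 445.44522028, 217.01996591],
       [  0.        ,   0.        ,   1.        ]]), 'rvec': array([ 0.66407309, -2.30505256,  1.50720603]), 'tvec': array([0.41105375, 0.21135195, 1.04872975])}
top {'mtx': array([[457.53527769,   0.        , 274.32922096],
       [  0.        , 457.53527769, 202.6367414 ],
       [  0.        ,   0.        ,   1.        ]]), 'rvec': array([ 2.15592704, -2.19810044,  0.11604932]), 'tvec': array([-0.05168535,  0.51613218,  1.83381196])}
wrist {'mtx': array([[292.82531397,   0.        , 278.54342875],
       [  0.        , 292.82531397, 211.67486854],
       [  0.        ,   0.        ,   1.        ]]), 'rvec': array([-2.26329125,  1.80405855,  0.27607574]), 'tvec': array([-0.64882204, -0.03869126,  0.38009518])}
```

View pics/scene0.png

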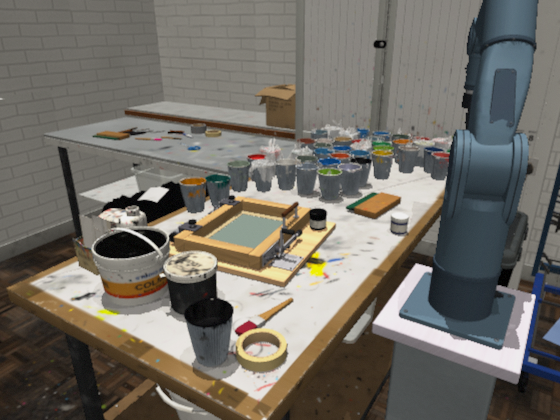

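View pics/top0.png

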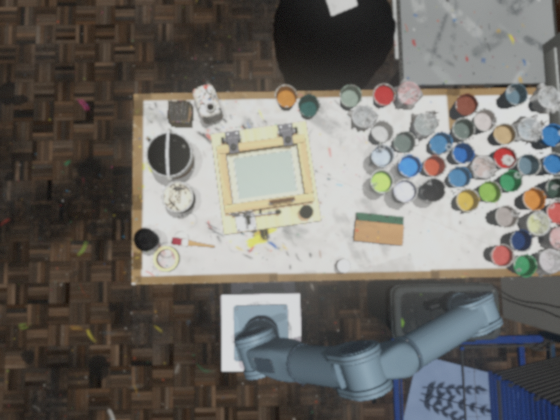

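View pics/wrist0.png

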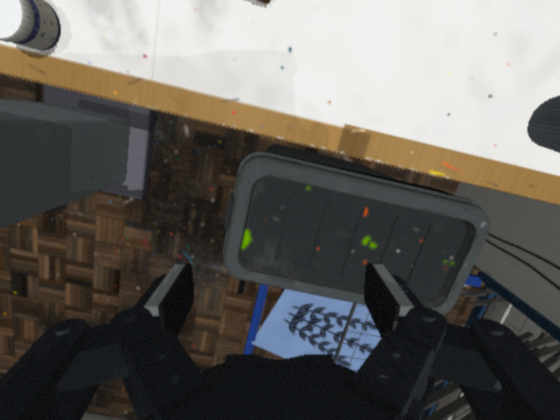

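Run:
```python
import cv2
a=cv2.imread("pics/top0.png")[110:250,195:345]; cv2.imwrite("pics/topc.png",cv2.resize(a,None,fx=5,fy=4.28*5/4.28*0.857,interpolation=cv2.INTER_CUBIC))
a=cv2.imread("pics/scene0.png")[190:290,165:345]; cv2.imwrite("pics/scenec.png",cv2.resize(a,None,fx=4.4,fy=4.4,interpolation=cv2.INTER_CUBIC))
```

```text
(no output)
```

View pics/topc.png

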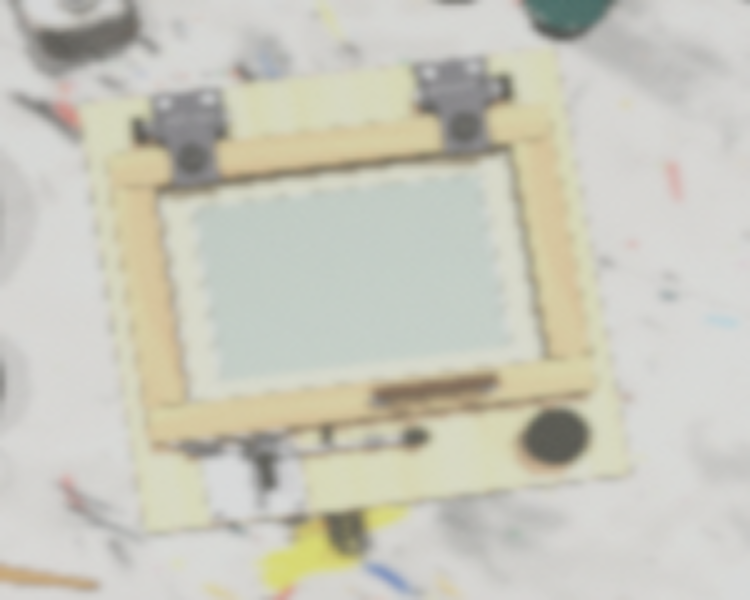

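View pics/scenec.png

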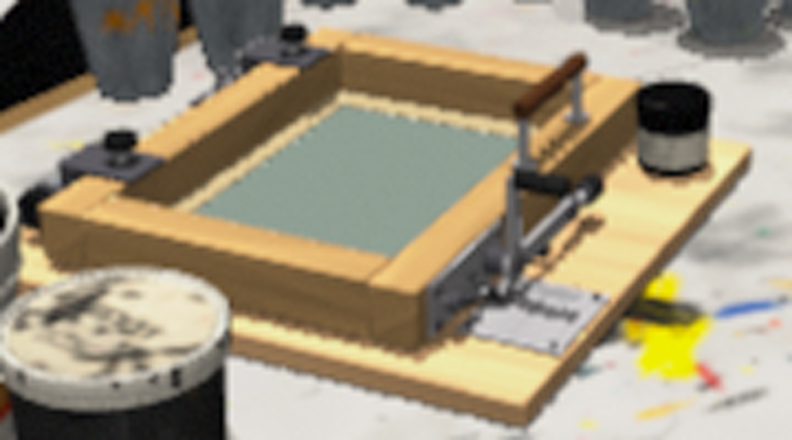

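```bash
cat > h.py <<'E'
import numpy as np,cv2
from scipy.spatial.transform import Rotation as R
from cell import robot
def proj(n,P,p=None):
    p=p or robot.camera_params(n)
    return cv2.projectPoints(np.atleast_2d(P).astype(float),p['rvec'],p['tvec'],p['mtx'],None)[0][:,0]
def press(q,P):
    P=np.atleast_2d(P); c,s=np.cos(q[2]),np.sin(q[2])
    return np.c_[q[0]+c*P[:,0]-s*P[:,1], q[1]+s*P[:,0]+c*P[:,1],P[:,2]]
def scr(a,P): # screen coords rel hinge -> press coords; angle raises -x edge
    P=np.atleast_2d(P); c,s=np.cos(a),np.sin(a)
    return np.c_[0.17+c*P[:,0]+s*P[:,2],P[:,1],0.042-s*P[:,0]+c*P[:,2]]
E
python3 - <<'E'
from h import *
from scipy.optimize import least_squares
P=[[.21,.2,.018],[.21,-.2,.018],[-.21,-.2,.018],[-.21,.2,.018]]
pt=np.array([[82,108],[556,50],[632,468],[146,534]])/[5,600/140]+[195,110]
bar=scr(0,[[-.283,0,.062],[-.283,-.1,.062]])
bt=np.array([[375,396],[496,380]])/[5,600/140]+[195,110]
bs=np.array([[522,108],[582,62]])/4.4+[165,190]
ps=np.array([[528,402],[751,147]])/4.4+[165,190]
P=np.array(P)
def f(q):
    return np.r_[(proj('top',press(q,P))-pt).ravel(),(proj('top',press(q,bar))-bt).ravel(),(proj('scene',press(q,bar))-bs).ravel(),(proj('scene',press(q,P[[3,2]]))-ps).ravel()]
r=least_squares(f,[.65,0,0.1]);print(r.x,r.fun.round(1))
q=r.x
print(press(q,bar),press(q,scr(0,[[-.283,-.05,.062]])))
E
```

```text
[ 0.62073769 -0.02833486  0.12601405] [-0.9 -0.8 -0.1 -0.8  0.4  1.7 -0.   0.6 -0.4  0.   0.8  0.1 -0.4  0.5
 -0.3 -0.7 -0.2  0.1  0.5 -1.3]
[[ 0.5086337  -0.04253679  0.104     ]
 [ 0.52120178 -0.14174386  0.104     ]] [[ 0.51491774 -0.09214033  0.104     ]]
```

```bash
cat >> h.py <<'E'
Q=np.array([ 0.62073769,-0.02833486,0.12601405])
def st(): 
    s=robot.state(); return np.array(s['tcp_pos']),R.from_rotvec(s['orientation']),s
def goto(p,n,Rt=None):
    c,r,s=st()
    d=r.inv().apply(np.array(p)-c)
    print('cur',c.round(4),'tool shift',d.round(4),'per row',(d/n).round(5))
    if Rt is not None: print('turn',(r.inv()*Rt).as_rotvec().round(4))
# tool: y down, x jaw along press x (sign)
def Rdown(yaw,tilt=0):
    x=np.array([np.cos(yaw),np.sin(yaw),0]);y=np.array([0,0,-1.]);z=np.cross(x,y)
    return R.from_rotvec(tilt*np.array([-np.sin(yaw),np.cos(yaw),0]))*R.from_matrix(np.c_[x,y,z])
E
python3 - <<'E'
from h import *
c,r,s=st(); print(r.as_matrix().round(3))
for y in (Q[2],Q[2]+np.pi): goto([.515,-.092,.2],24,Rdown(y))
E
```

```text
[[ 0.224 -0.     0.975]
 [-0.975  0.001  0.224]
 [-0.001 -1.    -0.   ]]
cur [ 0.1454 -0.633   0.1975] tool shift [-0.4445 -0.0019  0.4814] per row [-1.852e-02 -8.000e-05  2.006e-02]
turn [-9.000e-04 -1.471e+00 -1.100e-03]
cur [ 0.1454 -0.633   0.1975] tool shift [-0.4445 -0.0019  0.4814] per row [-1.852e-02 -8.000e-05  2.006e-02]
turn [ 1.2000e-03  1.6706e+00 -9.0000e-04]
```

```bash
cat >> h.py <<'E'
def arc(p,Rt,n):
    c,r,s=st(); w=(r.inv()*Rt).as_rotvec()/n
    D=r.inv().apply(np.array(p)-c)
    M=sum(R.from_rotvec(w*i).as_matrix() for i in range(n))
    d=np.linalg.solve(M,D); print('rows',n,'shift',d.round(5),'turn',w.round(5))
    q,rr=c.copy(),r
    for i in range(n):
        q=q+rr.apply(d); rr=rr*R.from_rotvec(w)
        if i%4==3: print(q.round(3))
E
python3 - <<'E'
from h import *
arc([.50,-.092,.21],Rdown(Q[2]),24)
E
```

```text
rows 24 shift [-0.00177 -0.00051  0.02949] turn [-4.000e-05 -6.129e-02 -5.000e-05]
[ 0.255 -0.59   0.2  ]
[ 0.351 -0.521  0.202]
[ 0.427 -0.431  0.204]
[ 0.479 -0.325  0.206]
[ 0.504 -0.21   0.208]
[ 0.5   -0.092  0.21 ]
```

Emit:
arm_command(motion=[[[-0.0018, -0.0005, 0.0295, 0, -0.0613, 0], [-0.0018, -0.0005, 0.0295, 0, -0.0613, 0], [-0.0018, -0.0005, 0.0295, 0, -0.0613, 0], [-0.0018, -0.0005, 0.0295, 0, -0.0613, 0], [-0.0018, -0.0005, 0.0295, 0, -0.0613, 0], [-0.0018, -0.0005, 0.0295, 0, -0.0613, 0], [-0.0018, -0.0005, 0.0295, 0, -0.0613, 0], [-0.0018, -0.0005, 0.0295, 0, -0.0613, 0], [-0.0018, -0.0005, 0.0295, 0, -0.0613, 0], [-0.0018, -0.0005, 0.0295, 0, -0.0613, 0], [-0.0018, -0.0005, 0.0295, 0, -0.0613, 0], [-0.0018, -0.0005, 0.0295, 0, -0.0613, 0]]], fingers=0)

```text
t: 1.15
tcp_pos: [0.4278, -0.4297, 0.2039]
orientation: [-1.518, 0.475, -0.475]
wrist_force: [0.2, -0.9, -0.2]
finger_gap: 0.998
```

Emit:
arm_command(motion=[[[-0.0018, -0.0005, 0.0295, 0, -0.0613, 0], [-0.0018, -0.0005, 0.0295, 0, -0.0613, 0], [-0.0018, -0.0005, 0.0295, 0, -0.0613, 0], [-0.0018, -0.0005, 0.0295, 0, -0.0613, 0], [-0.0018, -0.0005, 0.0295, 0, -0.0613, 0], [-0.0018, -0.0005, 0.0295, 0, -0.0613, 0], [-0.0018, -0.0005, 0.0295, 0, -0.0613, 0], [-0.0018, -0.0005, 0.0295, 0, -0.0613, 0], [-0.0018, -0.0005, 0.0295, 0, -0.0613, 0], [-0.0018, -0.0005, 0.0295, 0, -0.0613, 0], [-0.0018, -0.0005, 0.0295, 0, -0.0613, 0], [-0.0018, -0.0005, 0.0295, 0, -0.0613, 0]]])

```text
t: 2.15
tcp_pos: [0.4996, -0.0903, 0.2101]
orientation: [-1.568, -0.102, 0.102]
wrist_force: [-0.2, 0.1, 0.5]
finger_gap: 0.996
```

Run:
```python
from h import *
p=robot.camera_params('wrist')
im=robot.get_image('wrist')
np.save('w1.npy',np.array([p],dtype=object),allow_pickle=True)
cv2.imwrite("pics/w1.png",im[:,:,::-1])
bar=scr(0,[[-.283,0,.062],[-.283,-.1,.062]])
print(proj('wrist',press(Q,bar),p)); print(st()[2]['joint_positions'],st()[2]['wrist_force'])
goto([.515,-.092,.2],6,Rdown(Q[2]))
```

```text
[[295.35887275 153.32664935]
 [293.54660519 249.90627395]]
[ 0.52704032  0.32655633 -0.54347789  1.8764186   0.19518093  0.99229359
  0.04014004] [-1.27237456  6.73745953 -0.36654723]
cur [ 0.4988 -0.0831  0.2104] tool shift [ 0.0148  0.0103 -0.0111] per row [ 0.00246  0.00172 -0.00185]
turn [-0.0036  0.0146  0.    ]
```

View pics/w1.png

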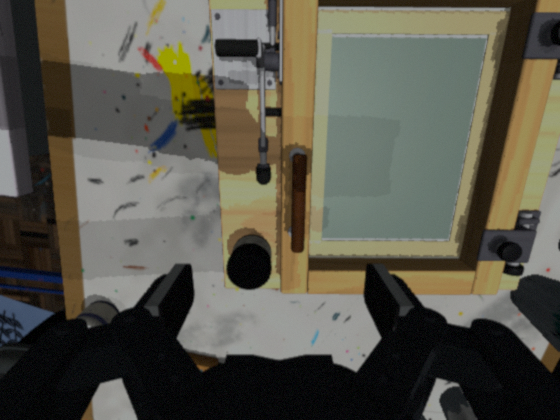

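Run:
```python
from h import *
p=robot.camera_params('wrist')
im=robot.get_image('wrist')
bar=scr(0,[[-.283,0,.062],[-.283,-.1,.062]])
print(proj('wrist',press(Q,bar),p)); 
P=[[-.21,-.2,.018],[-.21,.2,.018]]
print(proj('wrist',press(Q,P),p))
a=im[100:280,200:340,::-1]
cv2.imwrite("pics/w2.png",cv2.resize(a,None,fx=4,fy=3.3333,interpolation=cv2.INTER_CUBIC))
a=im[0:140,200:340,::-1]
cv2.imwrite("pics/w2b.png",cv2.resize(a,None,fx=4,fy=4,interpolation=cv2.INTER_CUBIC))
print(st()[2]['wrist_force'])
goto([.515,-.092,.2],6,Rdown(Q[2]))
```

```text
[[295.40388684 161.56057964]
 [292.56063769 256.64618739]]
[[220.54616606 292.93264388]
 [203.38624254 -44.03024106]]
[-0.02006819 -0.06605844  0.31141786]
cur [ 0.4993 -0.0861  0.2104] tool shift [ 0.0148  0.0104 -0.008 ] per row [ 0.00246  0.00173 -0.00134]
turn [-0.0022  0.0098  0.0002]
```

View pics/w2.png

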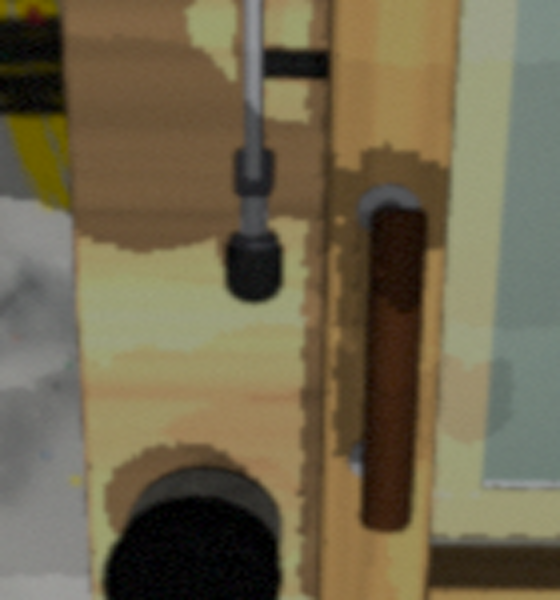

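View pics/w2b.png

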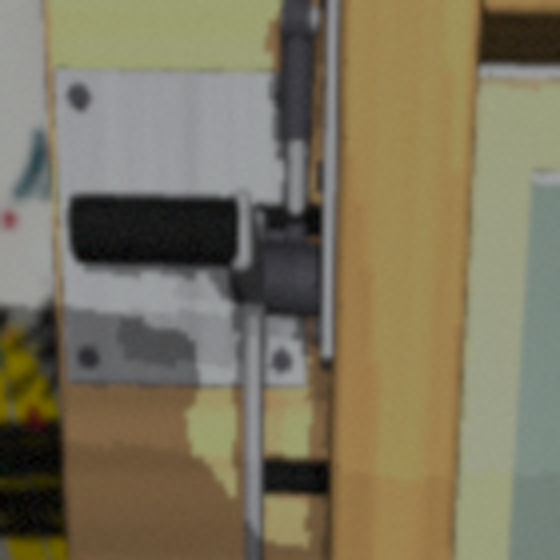

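Run:
```python
from h import *
goto([.518,-.0935,.086],12,Rdown(Q[2]))
```

```text
cur [ 0.4993 -0.0861  0.2104] tool shift [ 0.0175  0.1244 -0.0102] per row [ 0.00146  0.01036 -0.00085]
turn [-0.0022  0.0098  0.0002]
```

Emit:
arm_command(motion=[[[0.003, 0.004, -0.0017, 0, 0.0016, 0], [0.003, 0.004, -0.0017, 0, 0.0016, 0], [0.003, 0.004, -0.0017, 0, 0.0016, 0], [0.003, 0.004, -0.0017, 0, 0.0016, 0], [0.003, 0.004, -0.0017, 0, 0.0016, 0], [0.0025, 0.01, -0.0017, 0, 0.0016, 0], [0, 0.012, 0, 0, 0, 0], [0, 0.012, 0, 0, 0, 0], [0, 0.012, 0, 0, 0, 0], [0, 0.012, 0, 0, 0, 0], [0, 0, 0, 0, 0, 0], [0, 0, 0, 0, 0, 0]]])

```text
t: 3.25
tcp_pos: [0.5176, -0.0996, 0.1313]
orientation: [-1.568, -0.09, 0.093]
wrist_force: [0.3, 0.6, -0.4]
finger_gap: 0.994
```

Run:
```python
from h import *
goto([.518,-.0935,.086],6,Rdown(Q[2]))
p=robot.camera_params('wrist')
im=robot.get_image('wrist')
bar=scr(0,[[-.283,0,.062],[-.283,-.1,.062]])
print(proj('wrist',press(Q,bar),p)); 
cv2.imwrite("pics/w3.png",im[:,:,::-1])
goto([.518,-.0935,.086],6,Rdown(Q[2]))
```

```text
cur [ 0.5176 -0.0996  0.1313] tool shift [0.0012 0.0453 0.006 ] per row [0.0002  0.00755 0.00099]
turn [-0.0007 -0.009  -0.0018]
[[276.3369329  148.49946772]
 [277.93885025 278.90137544]]
cur [ 0.5183 -0.0997  0.1321] tool shift [0.0004 0.0461 0.0062] per row [7.00e-05 7.68e-03 1.03e-03]
turn [-0.0002 -0.0092 -0.0002]
```

View pics/w3.png

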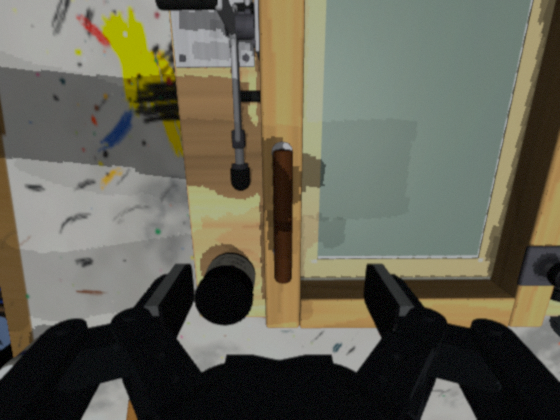

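Emit:
arm_command(motion=[[[0.0007, 0.0, 0.001, 0, 0, 0], [0.0007, 0.0, 0.001, 0, 0, 0], [0.0007, 0.005, 0.001, 0, 0, 0], [0.0007, 0.01, 0.001, 0, 0, 0], [0.0007, 0.01, 0.001, 0, 0, 0], [0.0007, 0.01, 0, 0, 0, 0], [0, 0.01, 0, 0, 0, 0], [0, 0, 0, 0, 0, 0], [0, 0, 0, 0, 0, 0], [0, 0, 0, 0, 0, 0]]])

```text
t: 4.13
tcp_pos: [0.522, -0.0943, 0.0872]
orientation: [-1.569, -0.092, 0.092]
wrist_force: [-0.1, -0.1, 0.4]
finger_gap: 1.0
```

Emit:
arm_command(motion=[[[0, 0, 0, 0, 0, 0], [0, 0, 0, 0, 0, 0], [0, 0, 0, 0, 0, 0], [0, 0, 0, 0, 0, 0], [0, 0, 0, 0, 0, 0], [0, 0, 0, 0, 0, 0], [0, 0, 0, 0, 0, 0], [0, 0, 0, 0, 0, 0], [0, 0, 0, 0, 0, 0]]], fingers=1, force=25)

```text
t: 4.88
tcp_pos: [0.5219, -0.0944, 0.0872]
orientation: [-1.569, -0.092, 0.092]
wrist_force: [-0.1, -0.7, -0.4]
finger_gap: -0.003
```

Run:
```python
from h import *
im=robot.get_image('wrist')
cv2.imwrite("pics/w4.png",im[:,:,::-1])
c,r,s=st();print(c,s['wrist_force'],s['torque'],s['finger_gap'],s['t'])
```

```text
[ 0.52184931 -0.09437308  0.08716865] [-0.26170882  0.29423067 -0.31276081] [-0.01127383  0.00070514  0.04556223] -0.0007483277477213964 4.9333
```

View pics/w4.png

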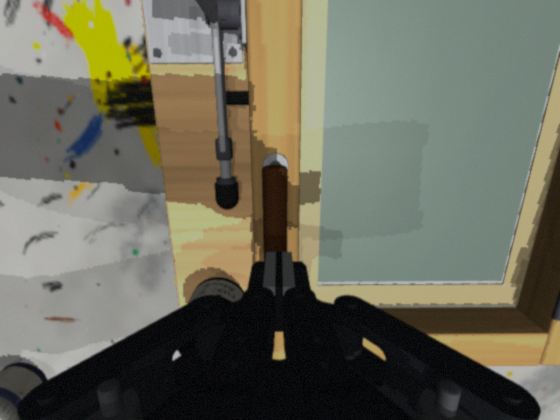

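Run:
```python
from h import *
p=robot.camera_params('wrist'); c,r,s=st()
Rc=R.from_rotvec(p['rvec']); print('cam',-Rc.inv().apply(p['tvec']), Rc.inv().apply([0,0,1]))
print('cam in tool',r.inv().apply(-Rc.inv().apply(p['tvec'])-c))
print('tcp',proj('wrist',c,p),'grasp',proj('wrist',c+[0,0,.0187],p))
bar=scr(0,[[-.283,0,.062],[-.283,-.1,.062]])
print(proj('wrist',press(Q,bar),p))
im=robot.get_image('wrist')
cv2.imwrite("pics/w5.png",cv2.resize(im[140:340,200:360,::-1],None,fx=3,fy=3,interpolation=cv2.INTER_CUBIC))
cv2.imwrite("pics/s5.png",cv2.resize(robot.get_image('scene')[190:290,165:345,::-1],None,fx=4.4,fy=4.4,interpolation=cv2.INTER_CUBIC))
```

```text
cam [ 0.5126814  -0.01944295  0.26302144] [ 0.03292449 -0.29367615 -0.95533779]
cam in tool [-0.0004003  -0.17585272  0.07548799]
tcp [[279.5964013  242.67865404]] grasp [[279.66902854 255.27461832]]
[[266.5467191  164.53899143]
 [270.08994566 320.64454093]]
```

View pics/w5.png

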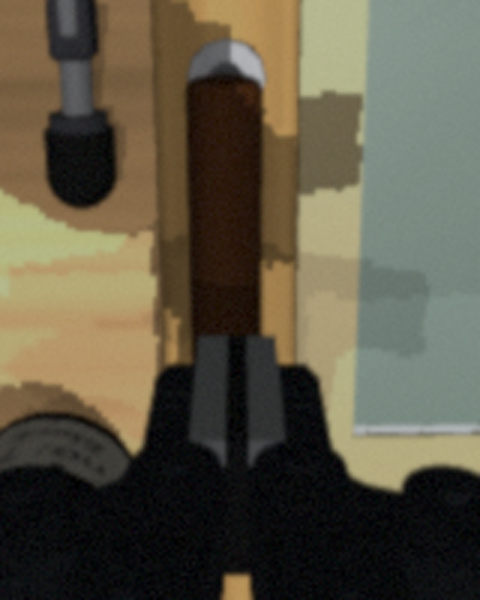

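View pics/s5.png

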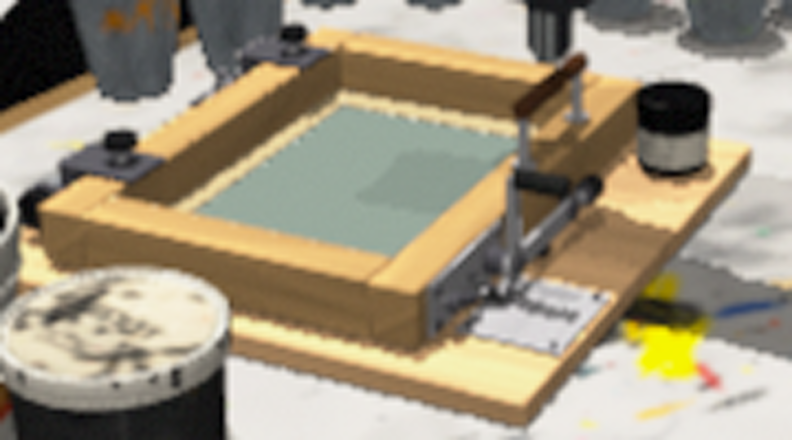

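Run:
```python
from h import *
c,r,s=st()
pc=robot.camera_params('scene'); print(-R.from_rotvec(pc['rvec']).inv().apply(pc['tvec']))
for z in (.0872,.1,.11,.12,.13,.14): print(z,(proj('scene',[c[0],c[1],z])-[165,190])*4.4)
print(s['orientation'],s['joint_positions'])
```

```text
[-0.12244775  0.95947552  0.61472125]
0.0872 [[544.30721776 103.28416055]]
0.1 [[544.35108002  86.03814533]]
0.11 [[544.38558174  72.47255995]]
0.12 [[544.42029104  58.82535605]]
0.13 [[544.45520981  45.0957948 ]]
0.14 [[544.49033994  31.28312845]]
[-1.56885944 -0.09161098  0.0916192 ] [ 0.45190465  0.53396711 -0.45906738  1.91909522  0.332363    0.76317242
 -0.07815993]
```

Run:
```python
from h import *
c,r,s=st()
p=robot.camera_params('wrist')
for h in (0,.01,.02,.03,.04): print(h,proj('wrist',c+r.apply([0,-h,.011]),p),proj('wrist',c+r.apply([0,-h,-.011]),p))
im=robot.get_image('scene')
cv2.imwrite("pics/s6.png",cv2.resize(im[130:250,230:390,::-1],None,fx=5,fy=5,interpolation=cv2.INTER_CUBIC))
```

```text
0 [[279.6513714  226.76746326]] [[279.65744607 258.05888608]]
0.01 [[279.69208491 232.4550608 ]] [[279.69703645 265.17025671]]
0.02 [[279.73743052 238.78975216]] [[279.74096327 273.06055457]]
0.03 [[279.78824641 245.88863085]] [[279.78998029 281.8651715 ]]
0.04 [[279.84558597 253.89885505]] [[279.84502668 291.75280732]]
```

View pics/s6.png

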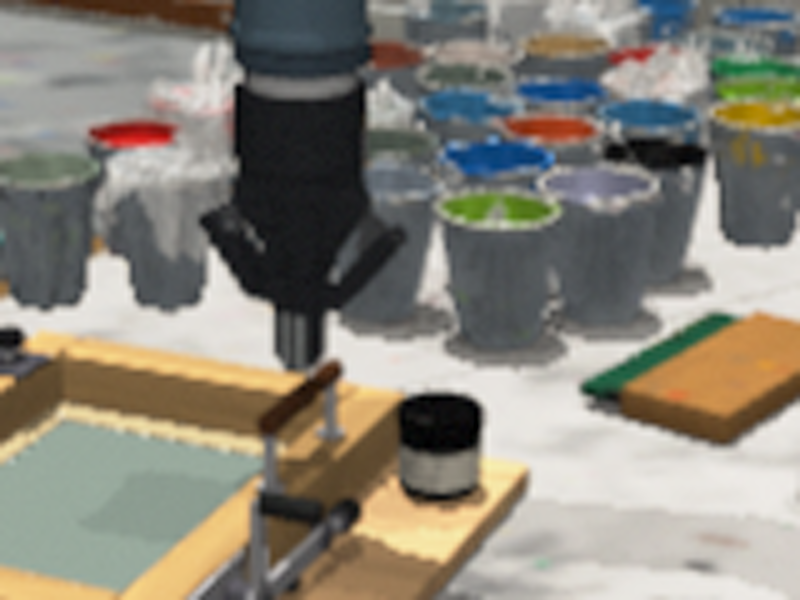

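Emit:
arm_command(motion=[[[0, 0, 0, 0, 0, 0], [0, 0, 0, 0, 0, 0], [0, 0, 0, 0, 0, 0], [0, 0, 0, 0, 0, 0], [0, 0, 0, 0, 0, 0], [0, 0, 0, 0, 0, 0], [0, 0.007, 0, 0, 0, 0], [0, 0.007, 0, 0, 0, 0], [0, 0.007, 0, 0, 0, 0], [0, 0.007, 0, 0, 0, 0], [0, 0.006, 0, 0, 0, 0], [0, 0, 0, 0, 0, 0]]], fingers=0)

```text
t: 6.08
tcp_pos: [0.5207, -0.0942, 0.0516]
orientation: [-1.568, -0.09, 0.094]
wrist_force: [-0.3, -0.4, 0.5]
finger_gap: 1.001
```

Emit:
arm_command(motion=[[[0, 0, 0, 0, 0, 0], [0, 0, 0, 0, 0, 0], [0, 0, 0, 0, 0, 0], [0, 0, 0, 0, 0, 0], [0, 0, 0, 0, 0, 0], [0, 0, 0, 0, 0, 0], [0, 0, 0, 0, 0, 0], [0, 0, 0, 0, 0, 0]]], fingers=1, force=25)

```text
t: 6.75
tcp_pos: [0.5198, -0.0947, 0.0531]
orientation: [-1.569, -0.088, 0.095]
wrist_force: [-5.6, -0.9, 5.4]
finger_gap: 0.152
```

Run:
```python
from h import *
im=robot.get_image('scene')
cv2.imwrite("pics/s7.png",cv2.resize(im[150:270,230:390,::-1],None,fx=5,fy=5,interpolation=cv2.INTER_CUBIC))
c,r,s=st();print(c,s['wrist_force'],s['torque'],s['finger_gap'],s['t'])
```

```text
[ 0.51980187 -0.09476382  0.05314537] [-5.7010819  -0.65180663  6.51539369] [-0.1066176   1.17985199  0.05728256] 0.1487272640563071 6.8
```

View pics/s7.png

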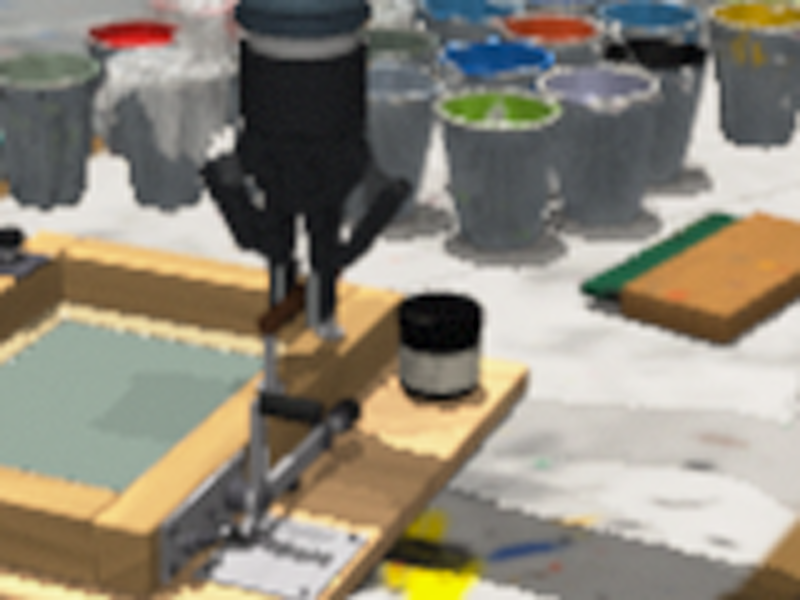

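```bash
sed -i 's/^Q=.*/Q=np.array([0.6257,-0.0305,0.12601405])/' h.py
python3 - <<'E'
import numpy as np
r=.2897;p=.2157;a=np.linspace(0,.528,17)+p
x=-r*np.cos(a);z=r*np.sin(a)
print(np.c_[np.diff(x),-np.diff(z)].round(4).tolist())
E
```

```text
[[0.0022, -0.0093], [0.0025, -0.0092], [0.0028, -0.0091], [0.0031, -0.009], [0.0034, -0.0089], [0.0037, -0.0088], [0.004, -0.0087], [0.0043, -0.0086], [0.0046, -0.0084], [0.0048, -0.0083], [0.0051, -0.0081], [0.0054, -0.0079], [0.0056, -0.0077], [0.0059, -0.0075], [0.0061, -0.0073], [0.0064, -0.0071]]
```

Emit:
arm_command(motion=[[[0.0022, -0.0093, 0, 0, 0, 0], [0.0025, -0.0092, 0, 0, 0, 0], [0.0028, -0.0091, 0, 0, 0, 0], [0.0031, -0.009, 0, 0, 0, 0], [0, 0, 0, 0, 0, 0], [0, 0, 0, 0, 0, 0]]])

```text
t: 7.3
tcp_pos: [0.5304, -0.0934, 0.091]
orientation: [-1.57, -0.088, 0.095]
wrist_force: [-10.7, -0.2, 4.6]
finger_gap: 0.151
```

Emit:
arm_command(motion=[[[0.0024, -0.0089, 0, 0, 0, 0], [0.0027, -0.0088, 0, 0, 0, 0], [0.0035, -0.0087, 0, 0, 0, 0], [0.0043, -0.0086, 0, 0, 0, 0], [0.0046, -0.0084, 0, 0, 0, 0], [0.0048, -0.0083, 0, 0, 0, 0], [0, 0, 0, 0, 0, 0]]])

```text
t: 7.88
tcp_pos: [0.5551, -0.0904, 0.1438]
orientation: [-1.569, -0.091, 0.092]
wrist_force: [-8.3, -1.1, 6.2]
finger_gap: 0.15
```

Run:
```python
from h import *
im=robot.get_image('scene')
cv2.imwrite("pics/s8.png",cv2.resize(im[120:270,200:400,::-1],None,fx=4,fy=4,interpolation=cv2.INTER_CUBIC))
c,r,s=st();print(c,s['wrist_force'],s['torque'],s['finger_gap'],s['t'])
```

```text
[ 0.55515576 -0.09039649  0.14377676] [-8.91192307 -0.13221015  5.38030641] [-0.1234337   1.9641313   0.10848448] 0.15297380891646273 7.9333
```

View pics/s8.png

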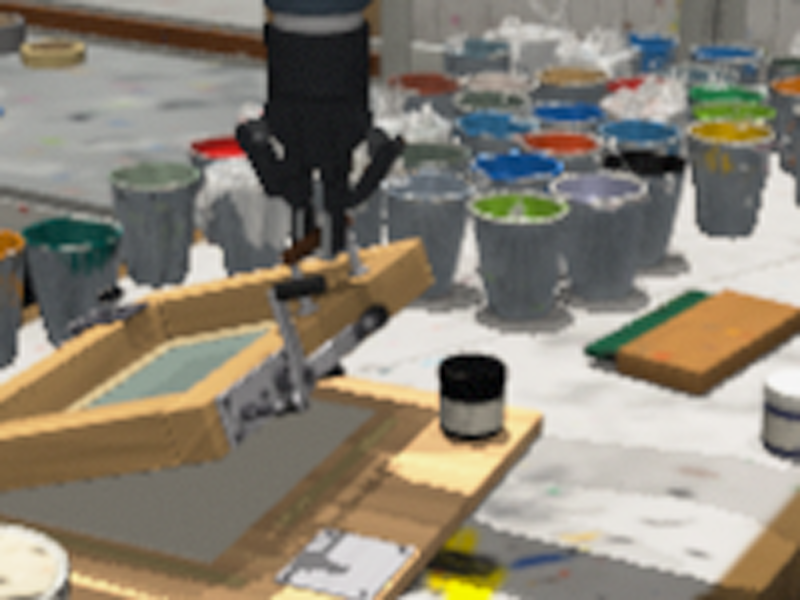

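Emit:
arm_command(motion=[[[0.0046, -0.0081, 0, 0, 0, 0], [0.005, -0.0079, 0, 0, 0, 0], [0.0054, -0.0077, 0, 0, 0, 0], [0.0057, -0.0075, 0, 0, 0, 0], [0.006, -0.0073, 0, 0, 0, 0], [0.0062, -0.0071, 0, 0, 0, 0], [0, 0, 0, 0, 0, 0], [0, 0, 0, 0, 0, 0]]])

```text
t: 8.6
tcp_pos: [0.5881, -0.0863, 0.1895]
orientation: [-1.569, -0.092, 0.091]
wrist_force: [-9.0, -0.8, 3.0]
finger_gap: 0.152
```

Run:
```python
from h import *
c,r,s=st();print(c,s['wrist_force'],s['torque'],s['finger_gap'],s['t'])
im=robot.get_image('wrist')
cv2.imwrite("pics/w9.png",im[:,:,::-1])
```

```text
[ 0.58808364 -0.08628797  0.18949033] [-8.96848616 -0.77317702  3.03607466] [-0.07990944  1.94483156  0.04899274] 0.15237745476090328 8.6
```

View pics/w9.png

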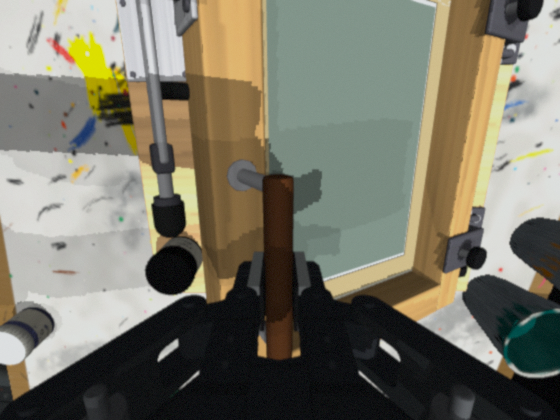

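Emit:
arm_command(motion=[[[0, 0, 0, 0, 0, 0], [0, 0, 0, 0, 0, 0], [0, 0, 0, 0, 0, 0], [0, 0, 0, 0, 0, 0], [0, 0, 0, 0, 0, 0], [0, -0.005, 0, 0, 0, 0], [0, -0.01, 0, 0, 0, 0], [0, -0.02, 0, 0, 0, 0], [0, -0.02, 0.01, 0, 0, 0], [-0.01, -0.02, 0.02, 0, 0, 0], [-0.01, -0.01, 0.02, 0, 0, 0], [-0.005, 0, 0.01, 0, 0, 0]]], fingers=0)

```text
t: 9.65
tcp_pos: [0.5563, -0.027, 0.2757]
orientation: [-1.568, -0.098, 0.089]
wrist_force: [0.5, 1.0, 0.1]
finger_gap: 1.001
```

Emit:
arm_command(motion=[[[-0.02, 0, 0.02, 0, 0, 0], [-0.02, 0, 0.02, 0, 0, 0], [-0.02, 0, 0.0, 0, 0, 0], [-0.01, 0, 0, 0, 0, 0], [0, 0, 0, 0, 0, 0], [0, 0, 0, 0, 0, 0], [0, 0, 0, 0, 0, 0]]], fingers=1)

```text
t: 10.23
tcp_pos: [0.4824, 0.0008, 0.2722]
orientation: [-1.569, -0.091, 0.09]
wrist_force: [-0.2, 0.0, -0.1]
finger_gap: 0.005
```

Run:
```python
from h import *
p=robot.camera_params('wrist')
im=robot.get_image('wrist'); s2=robot.get_image('scene')
cv2.imwrite("pics/w10.png",im[:,:,::-1])
cv2.imwrite("pics/s10.png",cv2.resize(s2[120:270,200:400,::-1],None,fx=4,fy=4,interpolation=cv2.INTER_CUBIC))
import pickle; pickle.dump(p,open('p10.pkl','wb'))
c,r,s=st();print(c,s['wrist_force'],s['t'],s['finger_gap'])
for zp in (-.01,0,.01):
  P=press(Q,scr(.533,[[-.323,.09,zp+.06],[-.36,.09,zp+.06],[-.321,.09,zp]]))
  print(zp,P.round(3).tolist(),proj('wrist',P,p).round(0).tolist(),((proj('scene',P)-[200,120])*4).round(0).tolist())
P=press(Q,scr(.533,[[-.283,0,.062],[-.283,-.1,.062]]))
print(proj('wrist',P,p).round(0).tolist(),((proj('scene',P)-[200,120])*4).round(0).tolist())
```

```text
[0.48220908 0.00118457 0.27197737] [-0.13379242 -0.4390994  -0.27487199] 10.3333 -0.0014019989412458874
-0.01 [[0.532, 0.048, 0.249], [0.501, 0.044, 0.268], [0.504, 0.045, 0.196]] [[360.0, 173.0], [317.0, 179.0], [310.0, 163.0]] [[229.0, 217.0], [271.0, 195.0], [269.0, 298.0]]
0 [[0.537, 0.049, 0.258], [0.506, 0.045, 0.277], [0.509, 0.045, 0.205]] [[371.0, 175.0], [327.0, 181.0], [317.0, 164.0]] [[221.0, 203.0], [264.0, 182.0], [262.0, 285.0]]
0.01 [[0.542, 0.05, 0.266], [0.511, 0.046, 0.285], [0.514, 0.046, 0.214]] [[384.0, 177.0], [339.0, 184.0], [325.0, 166.0]] [[214.0, 190.0], [257.0, 168.0], [255.0, 271.0]]
[[399.0, 281.0], [387.0, 379.0]] [[238.0, 187.0], [300.0, 151.0]]
```

View pics/w10.png

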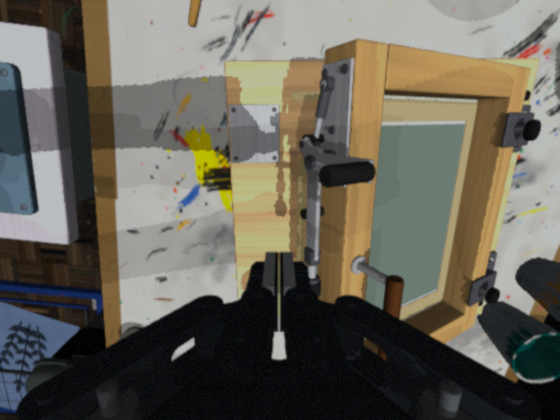

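View pics/s10.png

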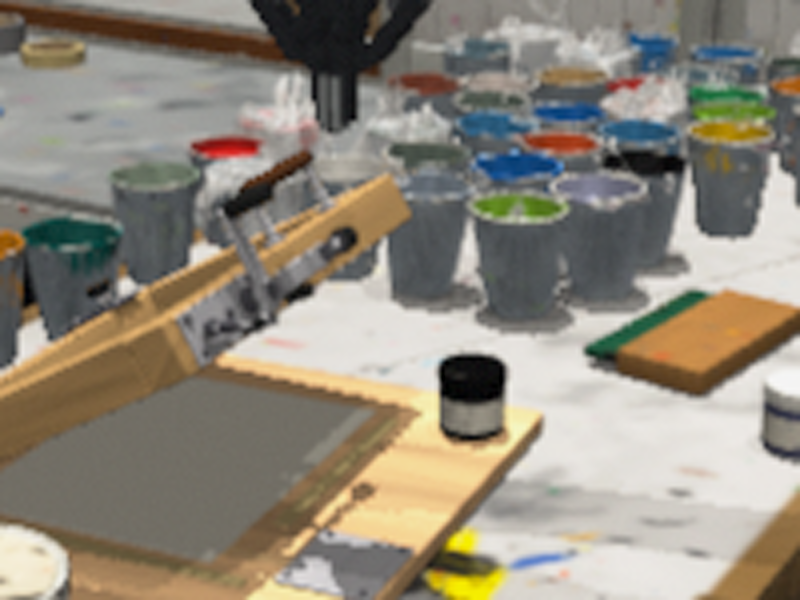

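Run:
```python
from h import *
s2=robot.get_image('scene')
cv2.imwrite("pics/s11.png",cv2.resize(s2[155:215,240:300,::-1],None,fx=10,fy=10,interpolation=cv2.INTER_CUBIC))
w=cv2.imread('pics/w10.png')[120:290,280:400]
cv2.imwrite("pics/w11.png",cv2.resize(w,None,fx=3.5,fy=3.5,interpolation=cv2.INTER_CUBIC))
```

```text
(no output)
```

View pics/s11.png

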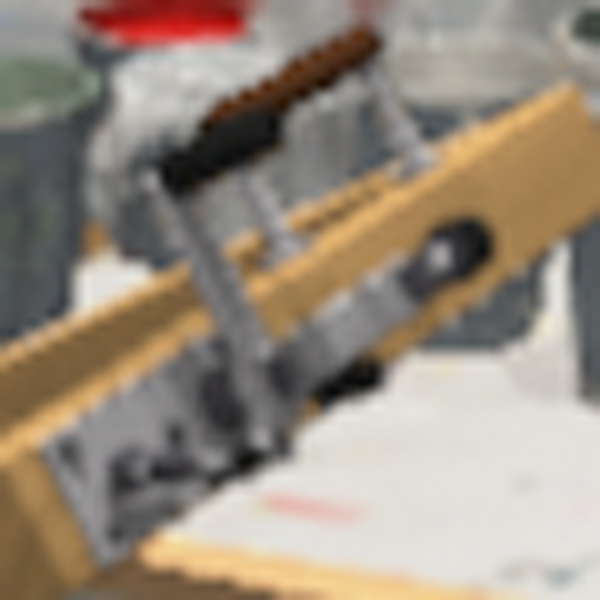

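View pics/w11.png

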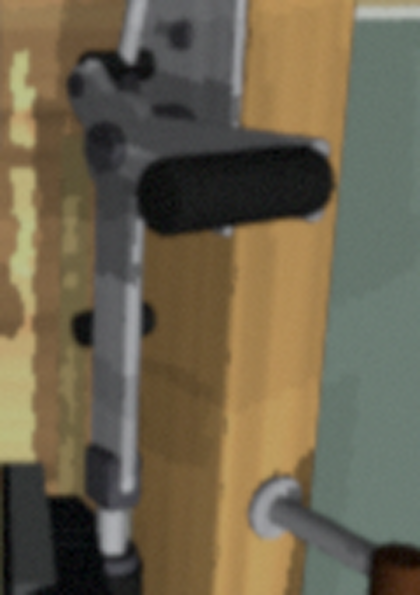

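Run:
```python
from h import *
goto([.510,.084,.272],6,Rdown(Q[2]))
goto([.510,.084,.206],6)
```

```text
cur [0.4821 0.0013 0.2719] tool shift [ 0.0373 -0.      0.0789] per row [ 0.00622 -0.       0.01315]
turn [-0.0005 -0.01    0.0001]
cur [0.4821 0.0013 0.2719] tool shift [0.0373 0.066  0.0789] per row [0.00622 0.011   0.01314]
```

Emit:
arm_command(motion=[[[0, 0, 0.02, 0, -0.005, 0], [0, 0, 0.02, 0, -0.005, 0], [0, 0, 0.02, 0, 0, 0], [0.01, 0, 0.019, 0, 0, 0], [0.015, 0, 0, 0, 0, 0], [0.012, 0, 0, 0, 0, 0], [0, 0.015, 0, 0, 0, 0], [0, 0.02, 0, 0, 0, 0], [0, 0.02, 0, 0, 0, 0], [0, 0.011, 0, 0, 0, 0], [0, 0, 0, 0, 0, 0]]])

```text
t: 11.3
tcp_pos: [0.5069, 0.0842, 0.2036]
orientation: [-1.568, -0.096, 0.103]
wrist_force: [-0.0, -1.1, 0.4]
finger_gap: -0.0
```

Run:
```python
from h import *
p=robot.camera_params('wrist')
im=robot.get_image('wrist'); s2=robot.get_image('scene')
cv2.imwrite("pics/w12.png",im[:,:,::-1])
cv2.imwrite("pics/s12.png",cv2.resize(s2[125:215,220:320,::-1],None,fx=6,fy=6,interpolation=cv2.INTER_CUBIC))
goto([.510,.084,.206],6,Rdown(Q[2])); print(st()[2]['wrist_force'])
```

```text
cur [0.5086 0.0848 0.2063] tool shift [ 0.0013  0.0003 -0.001 ] per row [ 2.1e-04  6.0e-05 -1.7e-04]
turn [-0.0004  0.0007 -0.0001]
[ 0.50069914 -0.24623257  0.10212809]
```

View pics/w12.png

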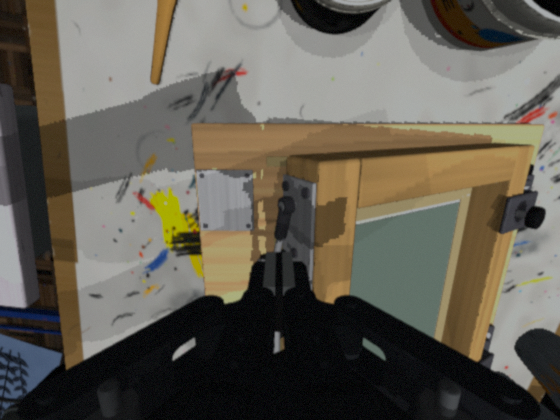

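View pics/s12.png

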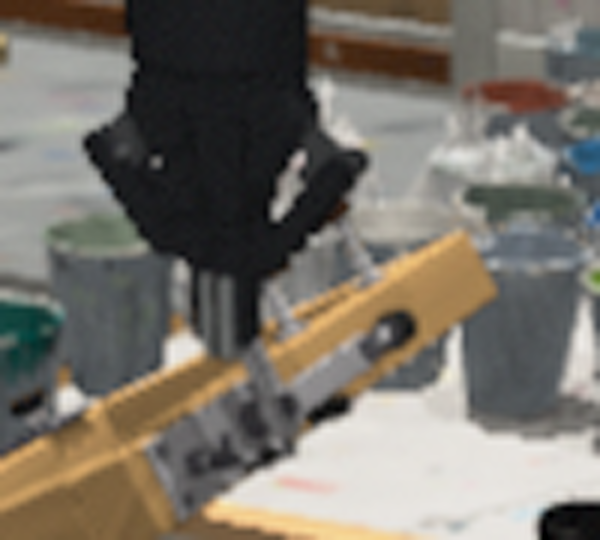

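Emit:
arm_command(motion=[[[0, 0, -0.005, 0, 0, 0], [0, 0, -0.005, 0, 0, 0], [0, 0, -0.005, 0, 0, 0], [0, 0, -0.005, 0, 0, 0], [0, 0, 0, 0, 0, 0]]])

```text
t: 11.82
tcp_pos: [0.5112, 0.0654, 0.2068]
orientation: [-1.566, -0.1, 0.098]
wrist_force: [-1.1, 7.8, 1.0]
finger_gap: 0.001
```

Emit:
arm_command(motion=[[[0, 0, -0.004, 0, 0, 0], [0, 0, -0.004, 0, 0, 0], [0, 0, -0.004, 0, 0, 0], [0, 0, 0, 0, 0, 0]]])

```text
t: 12.15
tcp_pos: [0.5125, 0.0546, 0.2068]
orientation: [-1.566, -0.101, 0.099]
wrist_force: [-1.4, 6.5, 3.3]
finger_gap: 0.002
```

Emit:
arm_command(motion=[[[-0.0005, 0.001, -0.004, 0, 0, 0], [-0.0005, 0.001, -0.004, 0, 0, 0], [-0.0005, 0.0015, -0.004, 0, 0, 0], [-0.0005, 0.0015, -0.004, 0, 0, 0], [0, 0, 0, 0, 0, 0]]])

```text
t: 12.57
tcp_pos: [0.512, 0.0374, 0.2013]
orientation: [-1.567, -0.099, 0.1]
wrist_force: [-2.2, 4.1, 1.5]
finger_gap: -0.004
```

Emit:
arm_command(motion=[[[-0.001, 0.002, -0.004, 0, 0, 0], [-0.001, 0.002, -0.004, 0, 0, 0], [-0.001, 0.002, -0.004, 0, 0, 0], [0, 0, 0, 0, 0, 0]]])

```text
t: 12.9
tcp_pos: [0.51, 0.0233, 0.1942]
orientation: [-1.569, -0.097, 0.1]
wrist_force: [-0.5, 2.1, -1.3]
finger_gap: -0.007
```

Emit:
arm_command(motion=[[[-0.001, 0.002, -0.004, 0, 0, 0], [-0.001, 0.002, -0.003, 0, 0, 0], [0, 0, 0, 0, 0, 0], [0, 0, 0, 0, 0, 0]]])

```text
t: 13.23
tcp_pos: [0.5101, 0.0162, 0.1911]
orientation: [-1.569, -0.099, 0.098]
wrist_force: [-0.3, 0.0, -0.2]
finger_gap: 0.005
```

Run:
```python
from h import *
s2=robot.get_image('scene')
cv2.imwrite("pics/s13.png",cv2.resize(s2[125:215,220:320,::-1],None,fx=6,fy=6,interpolation=cv2.INTER_CUBIC))
print(st()[2]['wrist_force'],st()[0])
```

```text
[-0.16049422 -0.23778937  0.1632564 ] [0.51017342 0.01664631 0.1912086 ]
```

View pics/s13.png

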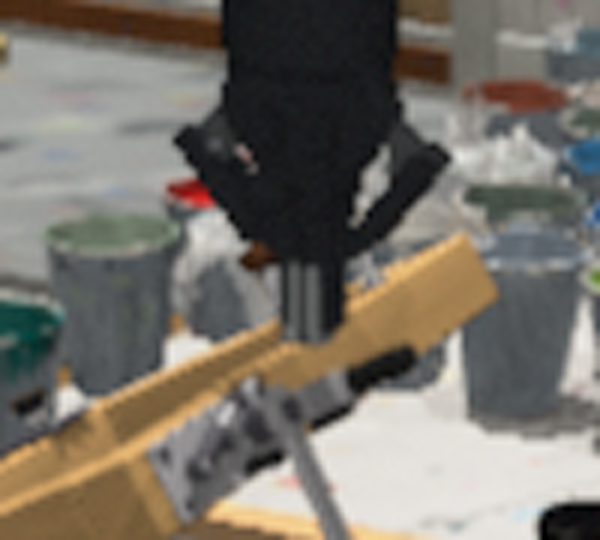

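Emit:
arm_command(motion=[[[0, -0.005, 0.003, 0, 0, 0], [0, -0.02, 0, 0, 0, 0], [0, -0.025, 0, 0, 0, 0], [0, -0.025, 0, 0, 0, 0], [0, -0.01, 0, 0, 0, 0], [0, 0, 0, 0, 0, 0]]])

```text
t: 13.78
tcp_pos: [0.5112, 0.0208, 0.2788]
orientation: [-1.569, -0.104, 0.095]
wrist_force: [0.5, 0.0, -1.1]
finger_gap: 0.001
```

Run:
```python
from h import *
goto([.5881,-.0863,.272],8,Rdown(Q[2]))
```

```text
cur [0.5112 0.0208 0.2788] tool shift [ 0.0627  0.0073 -0.116 ] per row [ 0.00783  0.00091 -0.0145 ]
turn [0.0008 0.0008 0.0053]
```

Emit:
arm_command(motion=[[[0.0078, 0, -0.0145, 0, 0, 0], [0.0078, 0, -0.0145, 0, 0, 0], [0.0078, 0, -0.0145, 0, 0, 0], [0.0078, 0, -0.0145, 0, 0, 0], [0.0078, 0, -0.0145, 0, 0, 0], [0.0078, 0, -0.0145, 0, 0, 0], [0.0078, 0, -0.0145, 0, 0, 0], [0.0078, 0, -0.0145, 0, 0, 0], [0, 0, 0, 0, 0, 0], [0, 0, 0, 0, 0, 0]]], fingers=0)

```text
t: 14.62
tcp_pos: [0.5861, -0.0887, 0.2748]
orientation: [-1.568, -0.096, 0.099]
wrist_force: [-0.1, 1.1, 0.2]
finger_gap: 0.995
```

Run:
```python
from h import *
im=robot.get_image('wrist'); s2=robot.get_image('scene')
cv2.imwrite("pics/w14.png",im[:,:,::-1])
goto([.5881,-.0863,.190],8,Rdown(Q[2]))
```

```text
cur [ 0.5856 -0.0866  0.2754] tool shift [ 0.0026  0.0854 -0.0001] per row [ 3.200e-04  1.068e-02 -1.000e-05]
turn [-0.0009  0.0009 -0.0011]
```

View pics/w14.png

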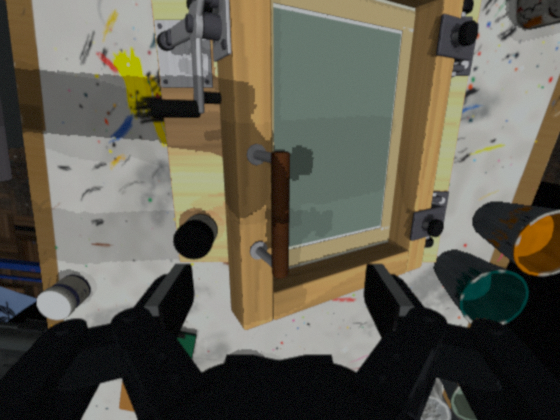

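Emit:
arm_command(motion=[[[0.0005, 0.01, 0, 0, 0, 0], [0.0005, 0.015, 0, 0, 0, 0], [0.0005, 0.015, 0, 0, 0, 0], [0.0005, 0.015, 0, 0, 0, 0], [0, 0.015, 0, 0, 0, 0], [0, 0.015, 0, 0, 0, 0], [0, 0, 0, 0, 0, 0], [0, 0, 0, 0, 0, 0]]])

```text
t: 15.38
tcp_pos: [0.5871, -0.0861, 0.1903]
orientation: [-1.568, -0.099, 0.102]
wrist_force: [0.2, -0.5, 0.4]
finger_gap: 1.002
```

Emit:
arm_command(motion=[[[0, 0, 0, 0, 0, 0], [0, 0, 0, 0, 0, 0], [0, 0, 0, 0, 0, 0], [0, 0, 0, 0, 0, 0], [0, 0, 0, 0, 0, 0], [0, 0, 0, 0, 0, 0], [0, 0, 0, 0, 0, 0], [0, 0, 0, 0, 0, 0]]], fingers=1, force=25)

```text
t: 16.05
tcp_pos: [0.5865, -0.087, 0.1911]
orientation: [-1.569, -0.097, 0.101]
wrist_force: [-4.7, -0.6, 4.3]
finger_gap: 0.147
```

Run:
```python
import numpy as np
r=.2897;p=.2157;a=np.array([.533,.51,.485,.46,.435,.41,.39,.38,.37,.36,.35,.34,.33,.32,.31,.3,.29])+p
x=-r*np.cos(a);z=r*np.sin(a)
print(np.c_[a[1:]-p,np.diff(x),-np.diff(z)].round(4).tolist())
```

```text
[[0.51, -0.0045, 0.0049], [0.485, -0.0047, 0.0055], [0.46, -0.0046, 0.0056], [0.435, -0.0045, 0.0057], [0.41, -0.0043, 0.0058], [0.39, -0.0033, 0.0047], [0.38, -0.0016, 0.0024], [0.37, -0.0016, 0.0024], [0.36, -0.0016, 0.0024], [0.35, -0.0016, 0.0024], [0.34, -0.0015, 0.0025], [0.33, -0.0015, 0.0025], [0.32, -0.0015, 0.0025], [0.31, -0.0015, 0.0025], [0.3, -0.0014, 0.0025], [0.29, -0.0014, 0.0025]]
```

Emit:
arm_command(motion=[[[-0.0045, 0.0049, 0, 0, 0, 0], [-0.0047, 0.0055, 0, 0, 0, 0], [-0.0046, 0.0056, 0, 0, 0, 0], [-0.0045, 0.0057, 0, 0, 0, 0], [-0.0043, 0.0058, 0, 0, 0, 0], [0, 0, 0, 0, 0, 0], [0, 0, 0, 0, 0, 0]]])

```text
t: 16.63
tcp_pos: [0.5649, -0.0896, 0.163]
orientation: [-1.568, -0.098, 0.1]
wrist_force: [-1.1, 0.7, -5.5]
finger_gap: 0.151
```

Run:
```python
from h import *
s2=robot.get_image('scene')
cv2.imwrite("pics/s15.png",cv2.resize(s2[140:270,220:360,::-1],None,fx=5,fy=4.6,interpolation=cv2.INTER_CUBIC))
print(st()[2]['wrist_force'],st()[2]['torque'],st()[0])
```

```text
[-0.3159661   0.39038961 -4.45925219] [-0.0190059  -0.06981368 -0.04800137] [ 0.56488242 -0.08960435  0.16297493]
```

View pics/s15.png

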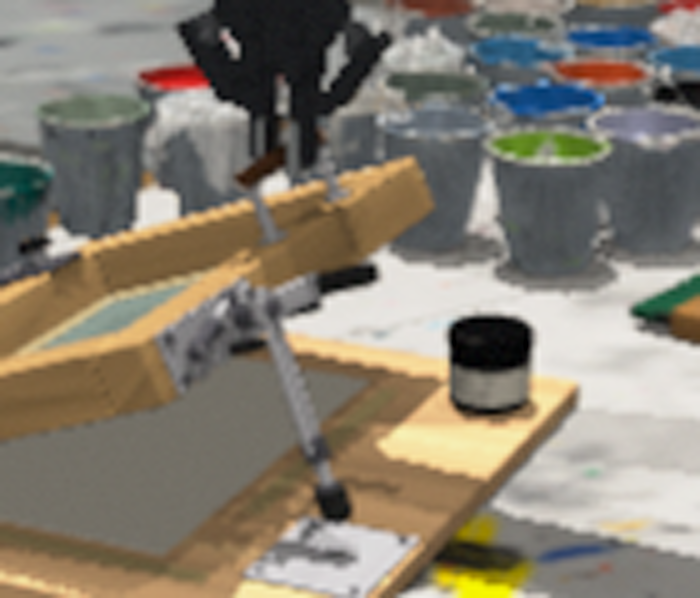

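Emit:
arm_command(motion=[[[-0.0033, 0.0047, 0, 0, 0, 0], [-0.0016, 0.0024, 0, 0, 0, 0], [0, 0, 0, 0, 0, 0]]])

```text
t: 16.93
tcp_pos: [0.5607, -0.0902, 0.1564]
orientation: [-1.569, -0.1, 0.099]
wrist_force: [-1.2, 0.6, -1.9]
finger_gap: 0.152
```

Emit:
arm_command(motion=[[[-0.0016, 0.0024, 0, 0, 0, 0], [-0.0016, 0.0024, 0, 0, 0, 0]]])

```text
t: 17.1
tcp_pos: [0.558, -0.0905, 0.1521]
orientation: [-1.569, -0.1, 0.099]
wrist_force: [-0.3, 0.8, 3.2]
finger_gap: 0.148
```

Emit:
arm_command(motion=[[[-0.0016, 0.0024, 0, 0, 0, 0], [0, 0, 0, 0, 0, 0]]])

```text
t: 17.27
tcp_pos: [0.5561, -0.0907, 0.1489]
orientation: [-1.568, -0.1, 0.099]
wrist_force: [1.2, 1.1, -2.0]
finger_gap: 0.153
```

Emit:
arm_command(motion=[[[-0.0016, 0.0024, 0, 0, 0, 0], [0, 0, 0, 0, 0, 0]]])

```text
t: 17.43
tcp_pos: [0.5551, -0.0909, 0.1471]
orientation: [-1.569, -0.101, 0.098]
wrist_force: [2.3, -0.4, 2.7]
finger_gap: 0.153
```

Emit:
arm_command(motion=[[[-0.0016, 0.0024, 0, 0, 0, 0], [0, 0, 0, 0, 0, 0]]])

```text
t: 17.6
tcp_pos: [0.5551, -0.0909, 0.1466]
orientation: [-1.569, -0.103, 0.096]
wrist_force: [-0.3, 0.7, 14.5]
finger_gap: 0.149
```

Run:
```python
from h import *
s2=robot.get_image('scene')
cv2.imwrite("pics/s16.png",cv2.resize(s2[170:270,240:340,::-1],None,fx=6,fy=6,interpolation=cv2.INTER_CUBIC))
cv2.imwrite("pics/w16.png",robot.get_image('wrist')[:,:,::-1])
print(st()[2]['wrist_force'],st()[2]['torque'],st()[0],st()[2]['t'])
```

```text
[ 0.04257129  0.84828886 14.87480213] [ 0.14824302 -0.06553769 -0.03302966] [ 0.55505379 -0.09092269  0.14662645] 17.7
```

View pics/s16.png

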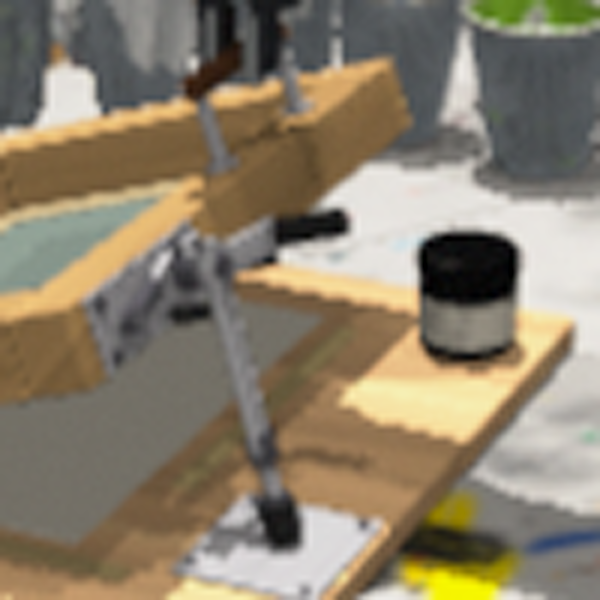

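View pics/w16.png

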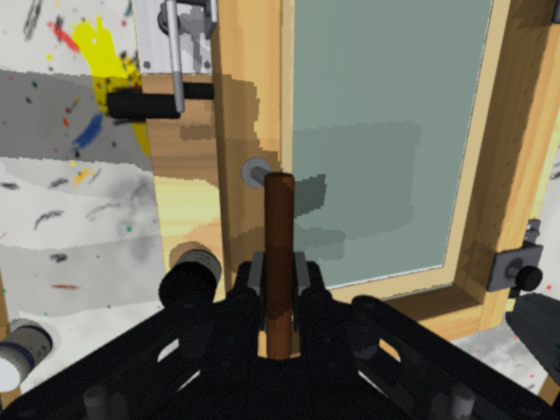

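Emit:
arm_command(motion=[[[0, -0.0015, 0, 0, 0, 0], [0, 0, 0, 0, 0, 0], [0, 0, 0, 0, 0, 0]]])

```text
t: 17.95
tcp_pos: [0.5551, -0.0909, 0.1469]
orientation: [-1.568, -0.104, 0.096]
wrist_force: [4.9, 0.8, 3.5]
finger_gap: 0.149
```

Emit:
arm_command(motion=[[[0, 0, 0, 0, 0, 0], [0, 0, 0, 0, 0, 0], [0, 0, 0, 0, 0, 0], [0, 0, 0, 0, 0, 0], [0, 0, 0, 0, 0, 0], [0, 0, 0, 0, 0, 0]]], fingers=0)

```text
t: 18.45
tcp_pos: [0.5524, -0.0912, 0.1457]
orientation: [-1.568, -0.099, 0.1]
wrist_force: [0.2, -0.3, -0.7]
finger_gap: 0.976
```

Emit:
arm_command(motion=[[[0, -0.005, 0, 0, 0, 0], [0, -0.01, 0, 0, 0, 0], [0, -0.02, 0, 0, 0, 0], [0, -0.02, 0, 0, 0, 0], [0, -0.02, 0, 0, 0, 0], [0, -0.02, 0, 0, 0, 0], [0, -0.01, 0, 0, 0, 0], [0, 0, 0, 0, 0, 0], [0, 0, 0, 0, 0, 0]]])

```text
t: 19.2
tcp_pos: [0.5528, -0.0912, 0.2512]
orientation: [-1.569, -0.1, 0.099]
wrist_force: [-0.1, -0.1, -0.0]
finger_gap: 1.0
```

Run:
```python
from h import *
s2=robot.get_image('scene')
cv2.imwrite("pics/s17.png",cv2.resize(s2[170:270,240:340,::-1],None,fx=6,fy=6,interpolation=cv2.INTER_CUBIC))
cv2.imwrite("pics/s17f.png",s2[:,:,::-1])
a=cv2.imread('pics/s16.png'); 
print(st()[2]['wrist_force'],st()[0],st()[2]['t'])
```

```text
[-0.59037595  0.3299985  -1.11643236] [ 0.5521615  -0.0912052   0.25025584] 19.25
```

View pics/s17.png

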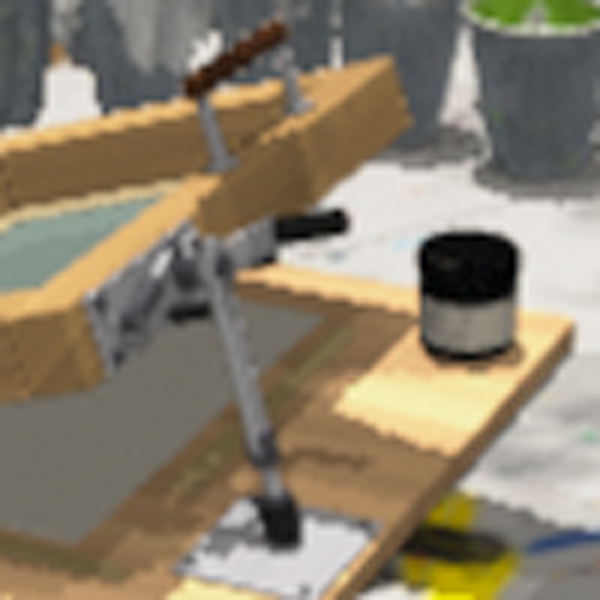

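View pics/s17f.png

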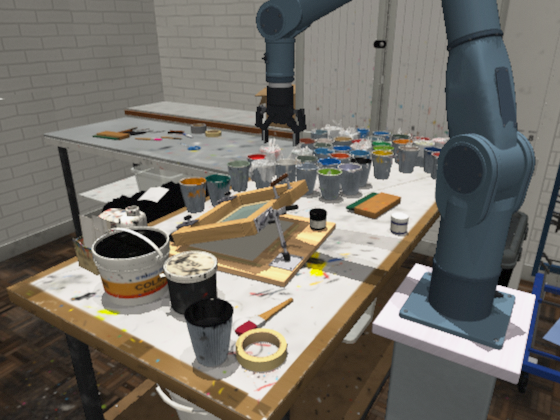

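```bash
python3 -c "
from cell import robot
print(robot.hand_in())"
```

```text
the job is handed in; nothing more can be done
None
```

The screen stands propped on its kick leg, with the foot on the steel plate and the gripper clear of everything. I handed it in at about 19 s of the 70 s allowed.

- **Lift:** I pinched the bar and raised the screen to about 0.53 rad, then let go.
- **Leg:** I pushed the peg with the shut fingers. The force was about 8 N at first and fell to zero, and the picture shows the leg snapped out to its other stop. I did not push it against the stop.
- **Lowering:** I gripped the bar again and lowered in small steps. The bar stopped at about 0.35 rad, the top of the expected range, and the upward force on the tool rose to about 15 N. I estimate 8–10 N of that was on the foot.
- **Release:** I eased off to about 3.5 N, opened the fingers and moved up about 100 mm.

**Last checks:** the final pictures show the foot on the plate and the screen where it was before release. The jars and squeegee look unmoved, and so do the brush and tape roll. The wrist force was near zero. I did not press again to test how much load the foot carries.

**What disagreed:**
- **Finger length:** the fingertips end about 34 mm short of the reported tool point. My first grasp therefore closed above the bar without touching it, and I corrected for this afterwards.
- **Press position:** the wrist camera and the fixed cameras disagreed by up to about 5 mm, so I used the wrist camera and touch.
- **Wrist force:** the vertical force while raising and holding the screen did not show the sign I expected. I judged contact by the jump in force as the bar stopped.

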